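# Put the cup-top coffee dripper back together on its mug

### The job

The parts of two steel cup-top drippers were washed and lie mixed on the worktop. Build the large one on the white mug from the bottom up, one part at a time: the wide plate on the mug's rim, the open chamber into the plate's collar, the larger press down to the chamber's floor, and last the larger lid over the chamber's rim, each fully seated, level and let go. Leave the small press and the small lid where they lie, and do not tip the mug over or carry it off.

Things in the scene. Friction and masses are not known exactly. Their poses are not given: they have to be found in the camera images.
- mug: Loose white mug, empty, 85 high, 82 across, wall 4, 0.3 kg, upright on the worktop. Origin: centre of its underside, on the bowl's axis; z up. The loop handle sticks out along its +y, to 77 mm from the axis, roughly towards the robot. Build on its rim where it stands. (On the left, from y = 130, the espresso machine reaches forward to x = 520: pass in front of it.)
- mug_rim (a point): The centre of the mug's mouth: on the bowl's axis, level with the rim, 85 mm above the worktop.
- plate: Steel plate, the widest part, 70 g: disc 92 across (z 5 to 8) with an upright collar on it (64 outside, 60 inside, z 8 to 21) and a locating ring below (62 across, z 0 to 5), on which it lies. Origin: centre, bottom of the ring. Take it from above round the collar. Seated: disc on the mug's rim, ring in the mouth with 6 mm play, origin 80 mm above the mug's foot.
- chamber: Open-topped steel cylinder, 80 g, 53 outside, 49 inside, 46 high, perforated floor 3 thick. Origin: centre of its underside, z up. Stands right way up; take it round its outside near the top. Seated: its foot stands on the plate's disc inside the collar, 3.5 mm play all round, origin 8 mm above the plate's.
- press: The larger press, steel, 50 g: perforated disc 42 across, 3 thick, with a stem 8 thick and a steel knob on top, 14 across, z 47 to 61. Origin: centre of the disc's underside, z up; lies disc down. Seated: disc on the chamber's floor, origin 3 mm above the chamber's, 3.5 mm play all round; the knob is then 4 mm clear above the chamber's rim.
- lid: The larger lid, 50 g: hat-shaped steel dome (top at z 31) with a skirt 64 across (60 inside, 6 deep) and a black knob, 16 across, z 36 to 46, top at 48. Origin: centre of the skirt's lower edge, z up; lies skirt down. Seated: skirt round the chamber's rim, 3.5 mm play, its inner shoulder on the rim, origin about 39 mm above the chamber's; the press's knob is inside the dome.
- press_small: The small dripper's press, loose, to be left alone: same shape as the larger press but only 29 across and 42 high. Origin at the centre of its underside.
- lid_small: The small dripper's lid, loose, to be left alone: same shape as the larger lid, with a black knob, but only 44 across and 38 high. Origin at the centre of its skirt's lower edge.
Not all that is in view belongs to the job. What is shaped like the lid but brown is not meant.

How it is judged:
By the outcome, as a careful person would: the job done as asked, in the order asked, and still so for the second after the job is handed in, with the robot touching nothing.
It also fails if it takes over 112 s, if anything falls off the work surface, if the arm or the gripper's body presses on something with over 40 N, if the wrist force passes 120 N, or if a joint passes its speed limit or range.

### The arm

A 6-joint arm with a two-finger parallel gripper is mounted at the origin on a cart in front of the work surface, level with it; the furniture and walls round the work are solid. World frame = base frame: x ahead of the robot, y to its left, z up, the work surface at z = 0. Lengths are in m, angles in rad, forces in N, time in s.
With the tool pointing down it reaches from about 0.35 to 0.85 m from the base axis. Payload 8.1 kg.
Tool frame: the origin (TCP) lies on the mounting face of the last link; the fingertips stand 186 mm ahead of it and the grasp point (between the pads) lies 167 mm ahead of it (robot.finger_overhang is the distance from the TCP to the fingertips, in m); z points along the fingers, y is the line along which they close (so a half turn about z gives the same grasp; the last joint's range is limited). The gripper opens to 93 mm and grips with 3 to 60 N. Pads are 15 mm wide; open, the fingers measure 128 mm over their backs; the gripper's body (75 mm by 188 mm) begins 65 mm behind the grasp point.
Start: joints at [-1.399, 0.13, 1.488, -0, 1.523, -0.085], TCP at [0.152, -0.58, 0.405] pointing down, gripper open.
Joint ranges: [-2.96, 2.96], [-0.89, 2.26], [0.02, 2.5], [-1.34, 4.48], [0, 2.73], [-2.66, 2.66]. Speed limits (rad/s): [2.39, 2.39, 2.79, 3.14, 3.14, 3.14].

### API

Orientations are given as a rotation vector (axis times angle).
In Python, from plant import readout, read_camera, get_calibration, job, robot gives the robot as it stands.
- The arm moves only by the shell command python3 -m handwheel 'ROWS' [FORCE]. ROWS is JSON, a list of rows, each a list of 5 numbers: the shift along the world's x, y, z in cm, then the turn about the world's z in rad, then the closure, from 0 (fully open) to 1 (shut). In form: [[tx, ty, tz, spin, gripper], ...]. A call has 1 to 10 rows; each row shifts and turns the commanded pose from where the row before left it; what a row does not reach is not made up. A row lasts 1/8 s, in which the tool goes at most 62.5 mm and 10.7 degrees, less where a joint would pass 70% of its speed; a pose out of reach is approached as far as the arm can. A call is refused whole if a number of a shift passes 6.25 or a number of a turn 0.188, either way. A call with a gripper value outside its range is refused whole. The fingers move at their own pace and stop on an object; FORCE is the grip in N (left out, the last holds). Time passes only in rows, so rows that do not move let the fingers close. It gives the time, the measured TCP pose, the force, the opening and the grip force at its end, in the units of the state.
- readout.read_state(): the state, without advancing time (a new reading comes with each control period).
- read_camera(name): name is "scene" or "top"; returns the picture (480x640x3 uint8, red, green, blue); there is no depth.
- get_calibration(name): a dict with "fovy" (degrees; the focal length in pixels is half the picture's height over the tangent of half this angle, whatever the lens; pixels are square), "cx", "cy" (the principal point, pixels), "dist_coeffs" ([k1, k2, p1, p2, k3] as OpenCV has them; the pictures are not rectified), "pose" (4x4, takes a point from camera to world coordinates). Camera axes: x right, y down, z forward; pixel columns grow to the right and rows downward; lengths in m; the calibration is good to about 2 mm. A picture is of the moment at which its call begins. get_calibration takes no time and is no camera call.
- job.close_job(): hands the job in; it is judged then, once.
The state is a dict: "t": time; "q": joint angles; "dq": joint speeds; "joint_torque": joint torques, N m; "tool_pos": TCP position; "orientation": TCP orientation; "force": force on the tool from outside, world axes, zero at the start; "wrist_torque": the same for the moment, N m; "opening": finger opening in m; "gripper_force": force on a finger pad.
Only numpy, scipy, OpenCV 4.12 (cv2) and the standard library are available. Lean on these libraries where they do the work, as an engineer would, in place of code of your own. Each camera call takes 0.05 s, during which the arm holds its last target. There are 200 camera calls.

## Working session

There is one attempt and no reset: what is moved stays moved. The work goes in short steps, Python scripts to look and compute and a shell command to move; the robot and the scene stay as the last step left them, time stands still between calls to the robot, and variables do not carry over. Pictures are saved under pics/ and viewed, at most 16 in all, crops included, and the job is handed in when it is done.

```bash
ls; mkdir -p pics
python3 - <<'E'
from plant import readout, read_camera, get_calibration, job, robot
import cv2, numpy as np
np.set_printoptions(precision=4,suppress=True)
for n in("scene","top"):
    im=read_camera(n); cv2.imwrite(f"pics/{n}0.png",im[...,::-1]); c=get_calibration(n); print(n,c)
print(readout.read_state())
E
```

```text
pics
scene {'fovy': 42.272999217047484, 'cx': 313.80374043834723, 'cy': 238.6414915393095, 'dist_coeffs': array([-0.1419,  0.    ,  0.    ,  0.    ,  0.    ]), 'pose': array([[-0.5746, -0.4305,  0.6961, -0.4366],
       [-0.8183,  0.3174, -0.4792,  0.6501],
       [-0.0146, -0.8449, -0.5346,  0.7739],
       [ 0.    ,  0.    ,  0.    ,  1.    ]])}
top {'fovy': 56.30980718425735, 'cx': 316.35367514600335, 'cy': 234.11593292260034, 'dist_coeffs': array([-0.0699,  0.    ,  0.    ,  0.    ,  0.    ]), 'pose': array([[ 0.0186, -0.9841,  0.1765,  0.2794],
       [-0.9997, -0.016 ,  0.0163,  0.0546],
       [-0.0132, -0.1767, -0.9842,  0.9645],
       [ 0.    ,  0.    ,  0.    ,  1.    ]])}
{'t': 0.1, 'q': array([-1.3994,  0.1311,  1.4892, -0.    ,  1.523 , -0.0854]), 'dq': array([-0.0008, -0.0014, -0.0025, -0.0006,  0.0015, -0.0002]), 'joint_torque': array([  0.0014, -56.1337, -49.3098,   0.0769,   0.029 ,  -0.    ]), 'tool_pos': array([ 0.1524, -0.5801,  0.4038]), 'orientation': array([-3.1141, -0.402 ,  0.0001]), 'force': array([-0.3138, -0.0866, -0.6061]), 'wrist_torque': array([-0.0318,  0.0038, -0.0056]), 'gripper_force': 0.0, 'opening': 0.0931125586702522}
```

View pics/scene0.png

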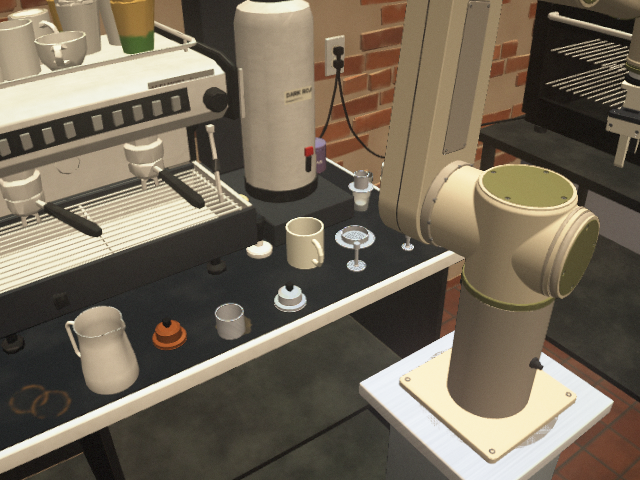

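View pics/top0.png

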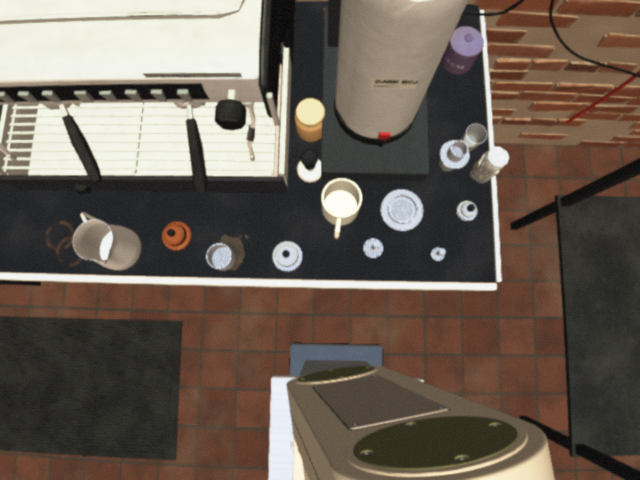

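Top view: mug (341,202), plate (402,210), presses at (373,247) and (438,254), lids at (287,255) and (467,210), chamber (220,257), and a brown lid at (176,235) that isn't meant. The nearer or wider candidates look like the larger ones. I'll confirm this in an enlarged crop.

```bash
cat > h.py <<'E'
import numpy as np, cv2
from plant import readout, read_camera, get_calibration
np.set_printoptions(precision=4,suppress=True)
C={n:get_calibration(n) for n in("scene","top")}
def K(n):
    c=C[n]; f=240/np.tan(np.radians(c["fovy"]/2)); return np.array([[f,0,c["cx"]],[0,f,c["cy"]],[0,0,1]])
def rays(n,px):
    u=cv2.undistortPoints(np.array(px,float).reshape(-1,1,2),K(n),C[n]["dist_coeffs"]).reshape(-1,2)
    P=C[n]["pose"]; return P[:3,3],np.c_[u,np.ones(len(u))]@P[:3,:3].T
def plane(n,px,z):
    o,d=rays(n,px); return o+d*((z-o[2])/d[:,2])[:,None]
def proj(n,X):
    P=np.linalg.inv(C[n]["pose"]); X=np.array(X,float).reshape(-1,3)
    return cv2.projectPoints(X,cv2.Rodrigues(P[:3,:3])[0],P[:3,3],K(n),C[n]["dist_coeffs"])[0].reshape(-1,2)
def tri(pt,ps):
    o1,d1=rays("top",[pt]);o2,d2=rays("scene",[ps]);d1,d2=d1[0],d2[0]
    s=np.linalg.lstsq(np.c_[d1,-d2],o2-o1,rcond=None)[0]; a,b=o1+s[0]*d1,o2+s[1]*d2
    return (a+b)/2,np.linalg.norm(a-b)
E
python3 - <<'E'
from h import *
t=cv2.imread("pics/top0.png");s=cv2.imread("pics/scene0.png")
a=cv2.resize(t[170:280,160:360],(800,440),interpolation=cv2.INTER_CUBIC)
b=cv2.resize(t[170:280,320:500],(800,489),interpolation=cv2.INTER_CUBIC)
c=cv2.resize(s[205:345,140:420],(800,400),interpolation=cv2.INTER_CUBIC)
cv2.imwrite("pics/ca.png",a);cv2.imwrite("pics/cb.png",b);cv2.imwrite("pics/cc.png",c)
for k,p in dict(mug=(341,202),plate=(402,210),pr=(373,247),prs=(438,254),lid=(287,255),lids=(467,210),ch=(220,257)).items(): print(k,plane("top",[p],.03))
E
```

```text
mug [[0.5178 0.0185 0.03  ]]
plate [[ 0.5023 -0.1121  0.03  ]]
pr [[ 0.4213 -0.0497  0.03  ]]
prs [[ 0.4086 -0.1867  0.03  ]]
lid [[0.4013 0.1309 0.03  ]]
lids [[ 0.5048 -0.2522  0.03  ]]
ch [[0.3946 0.2726 0.03  ]]
```

View pics/ca.png

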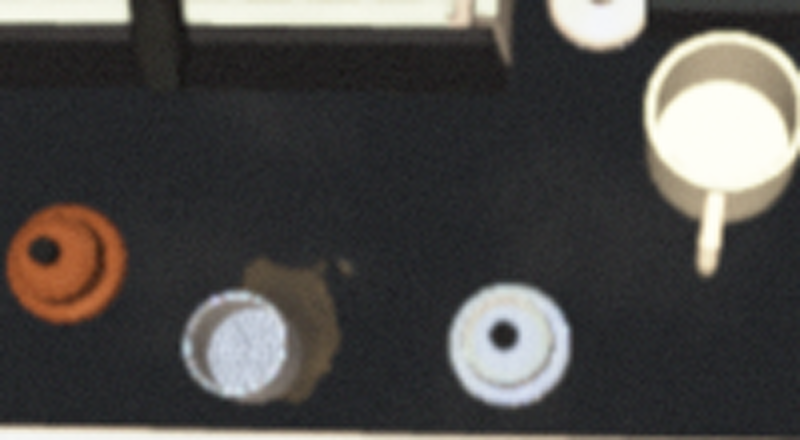

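View pics/cb.png

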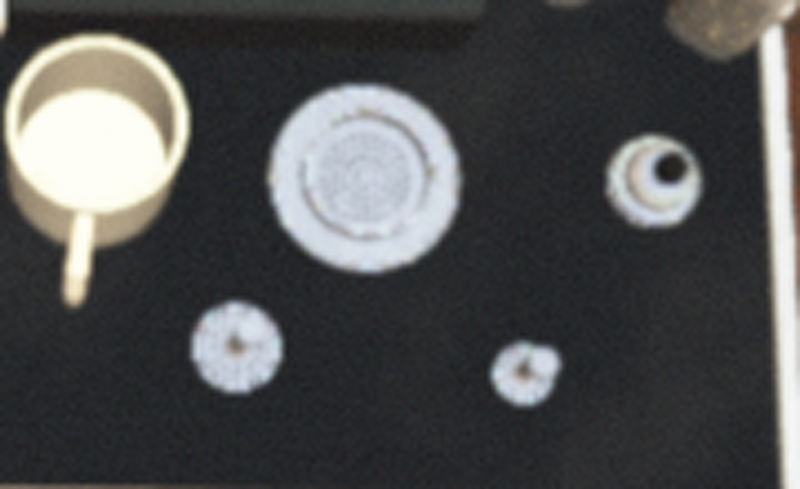

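View pics/cc.png

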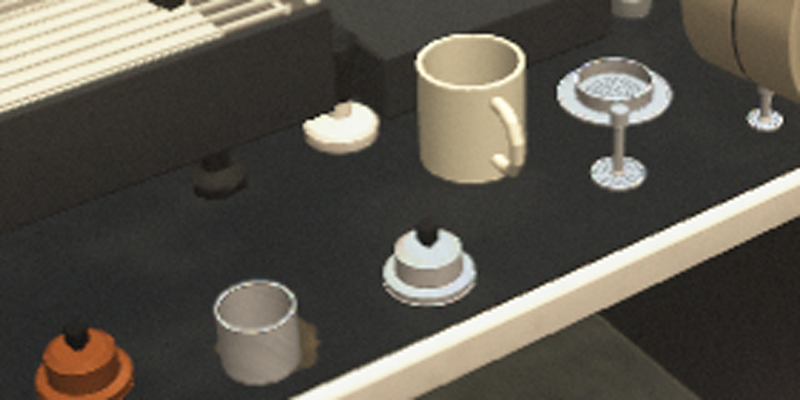

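Identification:
- **Lids:** top (287,255), outline about 30 px, is the larger lid. Top (467,210), about 22 px, is the small one. The orange-brown one at (176,235) is excluded.
- **Presses:** (373,247), about 21 px disc, is the larger press. (438,254), about 15 px, is the small one.
- **Plate:** (402,210).
- **Chamber:** (220,257), open side up.

Next I'll measure them by fitting circles to edge points cast on planes in both views.

```bash
cat >> h.py <<'E'
def edges(im,c,r):
    g=cv2.cvtColor(im,cv2.COLOR_RGB2GRAY); e=cv2.Canny(g,50,120)
    y,x=np.nonzero(e); p=np.c_[x,y]; return p[np.hypot(*(p-c).T)<r]
def circ(n,im,c,rpx,z,R,tol=.0015,lim=.006):
    """circle of known radius R in plane z, RANSAC then LSQ; returns centre, fitted radius, inlier count, image of centre"""
    from scipy.optimize import least_squares
    X=plane(n,edges(im,c,rpx),z)[:,:2]; rng=np.random.default_rng(0); best=(0,)
    for _ in range(3000):
        a,b=X[rng.choice(len(X),2,False)]; d=b-a; L=np.hypot(*d)
        if L<R or L>2*R: continue
        h=np.sqrt(R*R-L*L/4); m=(a+b)/2+h*np.array([-d[1],d[0]])/L
        i=abs(np.hypot(*(X-m).T)-R)<tol
        if i.sum()>best[0]: best=(i.sum(),m,i)
    i=best[2]
    s=least_squares(lambda q:np.hypot(*(X[i]-q[:2]).T)-q[2],[*best[1],R]).x
    return s[:2],s[2],best[0],proj(n,[*s[:2],z])[0]
E
cat > m.py <<'E'
from h import *
import sys
def meas(k,T,S,z,R,t,s,rt,rs):
    a=circ("top",T,t,rt,z,R);b=circ("scene",S,s,rs,z,R); X,e=tri(a[3],b[3])
    print(k,"top",a[0],"R%.4f n%d"%a[1:3],"scene",b[0],"R%.4f n%d"%b[1:3],"tri",X,"gap%.4f"%e)
if __name__=="__main__":
    T=cv2.imread("pics/top0.png")[...,::-1].copy();S=cv2.imread("pics/scene0.png")[...,::-1].copy()
    meas("mug rim",T,S,.085,.041,(341,197),(305,226),26,26)
    meas("plate disc",T,S,.008,.046,(402,210),(355,237),26,26)
    meas("chamber rim",T,S,.046,.0265,(219,256),(230,312),20,20)
    meas("lid skirt",T,S,.005,.032,(287,256),(290,300),19,19)
    meas("press disc",T,S,.003,.021,(373,247),(356,266),14,14)
    for k,p,q in (("lid knob",(285,253.5),(289.5,288)),("press knob",(373.5,247),(356.5,245))): print(k,tri(p,q))
E
python3 m.py
```

```text
mug rim top [0.5137 0.02  ] R0.0416 n110 scene [0.5144 0.0192] R0.0414 n68 tri [0.5134 0.0199 0.0858] gap0.0002
plate disc top [ 0.5083 -0.1149] R0.0467 n104 scene [ 0.5091 -0.116 ] R0.0464 n57 tri [ 0.508  -0.1149  0.009 ] gap0.0004
chamber rim top [0.3962 0.273 ] R0.0272 n64 scene [0.3981 0.2708] R0.0268 n56 tri [0.3957 0.2722 0.0483] gap0.0006
lid skirt top [0.4031 0.1332] R0.0326 n90 scene [0.4081 0.1303] R0.0322 n65 tri [0.4028 0.1332 0.0096] gap0.0007
press disc top [ 0.4236 -0.0522] R0.0215 n59 scene [ 0.4245 -0.0522] R0.0213 n38 tri [ 0.4237 -0.0519  0.0036] gap0.0005
lid knob (array([0.4028, 0.1338, 0.037 ]), np.float64(0.002124622648232781))
press knob (array([ 0.4168, -0.0469,  0.0614]), np.float64(0.0007205931843803381))
```

```bash
python3 -m handwheel '[[3,4,0,-0.13,0],[3,4,0,-0.13,0],[3,4,0,0,0],[3,4,0,0,0],[3,4,0,0,0],[3,4,0,0,0],[3,4,0,0,0],[3,4,0,0,0],[3,4,0,0,0],[3,4,0,0,0]]' 20; python3 -m handwheel '[[3,4,0,0,0],[2.6,2.5,0,0,0],[0,0,0,0,0],[0,0,0,0,0]]'
```

```text
t: 1.35
tool_pos: [0.453, -0.1788, 0.4044]
orientation: [-3.141, 0.005, 0.001]
force: [0.9, -0.1, 0.6]
opening: 0.0929
gripper_force: 0.0
t: 1.85
tool_pos: [0.5081, -0.1155, 0.4042]
orientation: [3.142, -0.004, -0.002]
force: [-0.3, 0.9, -0.0]
opening: 0.0933
gripper_force: 0.0
```

```bash
python3 -m handwheel '[[0,0,-5,0,0],[0,0,-5,0,0],[0,0,-5,0,0],[0,0,-3,0,0],[0,0,-1.7,0,0],[0,0,-0.8,0,0],[0,0,0,0,0],[0,0,0,0,0]]' 20; python3 -m handwheel '[[0,0,0,0,0.3],[0,0,0,0,0.3],[0,0,0,0,0.4],[0,0,0,0,0.4],[0,0,0,0,0.4],[0,0,0,0,0.4]]'
```

```text
t: 2.85
tool_pos: [0.5091, -0.1157, 0.2012]
orientation: [3.141, -0.005, 0.003]
force: [-0.3, 0.8, 0.1]
opening: 0.0929
gripper_force: 0.0
t: 3.6
tool_pos: [0.5085, -0.1153, 0.1999]
orientation: [3.142, -0.005, 0.0]
force: [0.3, 0.1, 2.0]
opening: 0.0638
gripper_force: 20.0
```

Run:
```python
from h import *
im=read_camera("scene");cv2.imwrite("pics/s1.png",cv2.resize(im[150:330,230:470],(800,600))[...,::-1])
```

```text
(no output)
```

View pics/s1.png

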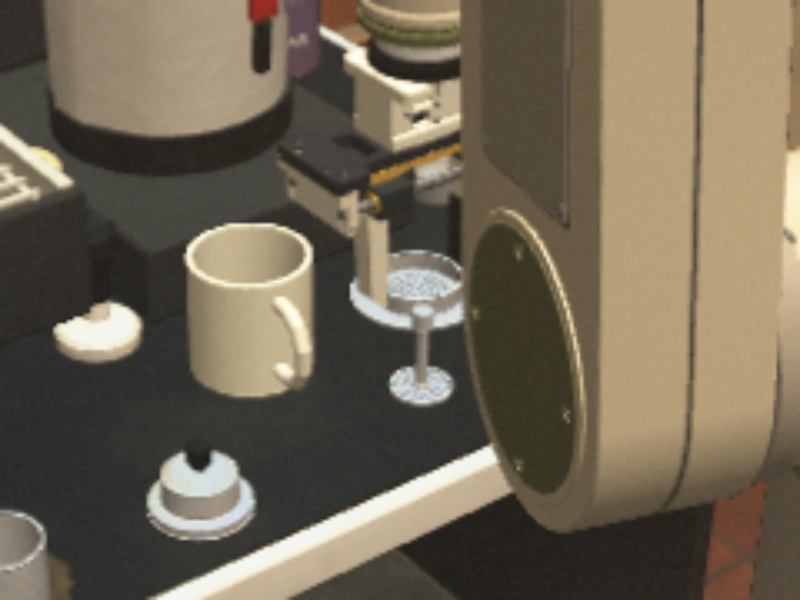

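The fingers hold the collar at 63.8 mm opening. Now lift and carry it over the mug.

```bash
python3 -m handwheel '[[0,0,1,0,0.4],[0,0,3,0,0.4],[0,0,4,0,0.4],[0,0,4,0,0.4],[0,1.5,0,0,0.4],[0,3,0,0,0.4],[0.5,4,0,0,0.4],[0,3,0,0,0.4],[0,2,0,0,0.4],[0,0,0,0,0.4]]' 25; python3 -m handwheel '[[0,0,0,0,0.4],[0,0,0,0,0.4]]'
python3 - <<'E'
from h import *
for n in("scene","top"):
    im=read_camera(n);cv2.imwrite(f"pics/{n}2.png",im[...,::-1])
    x,y=(305,200) if n=="scene" else (341,190)
    cv2.imwrite(f"pics/{n}2c.png",cv2.resize(im[y-50:y+70,x-60:x+60],(400,400))[...,::-1])
a=np.hstack([cv2.imread(f"pics/{n}2c.png") for n in("scene","top")]);cv2.imwrite("pics/c2.png",a)
E
```

```text
t: 4.9
tool_pos: [0.5128, 0.0212, 0.3186]
orientation: [-3.141, 0.001, 0.003]
force: [-0.0, -0.5, -0.5]
opening: 0.0634
gripper_force: 25.0
t: 5.15
tool_pos: [0.5133, 0.019, 0.3194]
orientation: [3.141, -0.006, -0.001]
force: [0.1, -0.7, -0.5]
opening: 0.064
gripper_force: 25.0
```

View pics/c2.png

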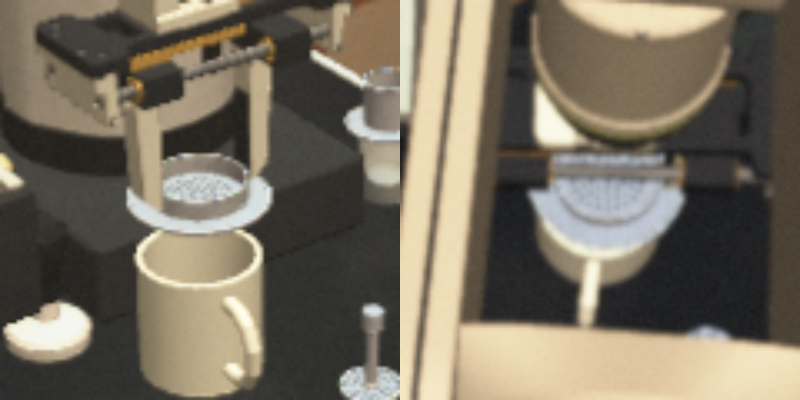

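The plate is held level above the mug. Measure its disc centre against the rim in the scene view.

Run:
```python
from m import *
S=cv2.imread("pics/scene2.png")[...,::-1].copy()
print(circ("scene",S,(305,206),26,.1275,.046)); print(circ("scene",S,(305,226),26,.085,.041))
```

```text
(array([0.5158, 0.0172]), np.float64(0.046168624082684975), np.int64(56), array([304.3974, 208.0334]))
(array([0.5135, 0.0202]), np.float64(0.04106900376717663), np.int64(63), array([304.3008, 226.1219]))
```

```bash
python3 -m handwheel '[[0,0.1,-1,0,0.4],[0,0,-1.5,0,0.4],[0,0,-0.8,0,0.4],[0,0,-0.2,0,0.4],[0,0,-0.2,0,0.4],[0,0,0,0,0.4]]'; python3 -m handwheel '[[0,0,-0.1,0,0.4],[0,0,0,0,0.4]]';python3 -m handwheel '[[0,0,-0.1,0,0.4],[0,0,0,0,0.4]]'
```

```text
t: 6.0
tool_pos: [0.5135, 0.0207, 0.2829]
orientation: [-3.142, 0.005, -0.001]
force: [-0.6, 0.0, -0.8]
opening: 0.0637
gripper_force: 25.0
t: 6.25
tool_pos: [0.5135, 0.0207, 0.2819]
orientation: [3.142, -0.005, 0.001]
force: [-0.1, 0.3, -1.2]
opening: 0.0639
gripper_force: 25.0
t: 6.5
tool_pos: [0.5134, 0.0207, 0.2807]
orientation: [3.142, -0.005, -0.0]
force: [-0.7, -0.2, -2.0]
opening: 0.0638
gripper_force: 25.0
```

```bash
python3 -m handwheel '[[0,0,-0.1,0,0.4],[0,0,0,0,0.4]]';python3 -m handwheel '[[0,0,-0.1,0,0.4],[0,0,0,0,0.4]]' | grep -E 'pos|force'; python3 -c "
from h import *
import numpy as np
cv2.imwrite('pics/s3.png',cv2.resize(read_camera('scene')[150:290,245:365],(514,600))[...,::-1])"
```

```text
t: 6.75
tool_pos: [0.5135, 0.0207, 0.2799]
orientation: [-3.142, 0.005, -0.0]
force: [0.3, 0.5, 1.5]
opening: 0.0637
gripper_force: 25.0
tool_pos: [0.5136, 0.0207, 0.2798]
force: [-4.9, -0.3, 8.0]
gripper_force: 25.0
```

View pics/s3.png

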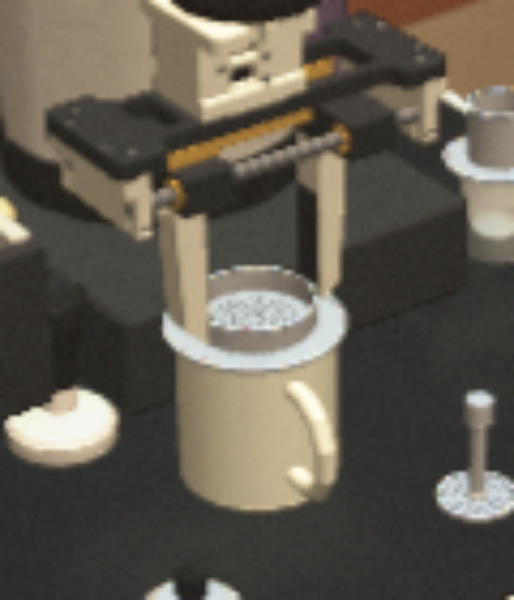

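The plate is seated: contact came at the predicted height and it is level on the rim. Release it and go to the chamber.

```bash
python3 -m handwheel '[[0,0,0.1,0,0.4],[0,0,0,0,0.2],[0,0,0,0,0.1],[0,0,0,0,0],[0,0,1,0,0],[0,0,4,0,0],[0,0,5,0,0],[-4,0,0,0,0.1],[-5,1,0,0,0.2],[-2.7,4,0,0,0.25]]'; python3 -m handwheel '[[0,5,0,0,0.25],[0,5,0,0,0.25],[0,5,0,0,0.25],[0,3.7,0,0,0.25],[0,1.5,0,0,0.25],[0,0,0,0,0.25],[0,0,0,0,0.25],[0,0,0,0,0.25]]'
python3 - <<'E'
from m import *
T=read_camera("top");S=read_camera("scene");cv2.imwrite("pics/top4.png",T[...,::-1]);cv2.imwrite("pics/scene4.png",S[...,::-1])
meas("plate disc",T,S,.088,.046,(341,197),(305,226),30,30)
meas("collar",T,S,.101,.032,(341,195),(305,220),22,22)
E
```

```text
t: 8.3
tool_pos: [0.3949, 0.0701, 0.3804]
orientation: [3.141, -0.01, 0.002]
force: [0.3, 1.0, -0.1]
opening: 0.0711
gripper_force: 0.0
t: 9.3
tool_pos: [0.3967, 0.2716, 0.3798]
orientation: [3.141, -0.007, 0.0]
force: [0.9, 0.2, -0.7]
opening: 0.0693
gripper_force: 0.0
plate disc top [0.5144 0.0205] R0.0465 n121 scene [0.5148 0.0197] R0.0461 n68 tri [0.5141 0.0204 0.0886] gap0.0004
collar top [0.5112 0.0208] R0.0324 n84 scene [0.5155 0.0197] R0.0323 n48 tri [0.511  0.0216 0.1037] gap0.0018
```

```bash
python3 -m handwheel '[[0,0.1,-3,0,0.25],[0,0,-5,0,0.25],[0,0,-5,0,0.25],[0,0,-2.5,0,0.25],[0,0,-1,0,0.25],[0,0,-0.3,0,0.25],[0,0,0,0,0.25],[0,0,0,0,0.25]]' 20; python3 -m handwheel '[[0,0,0,0,0.4],[0,0,0,0,0.5],[0,0,0,0,0.5],[0,0,0,0,0.5],[0,0,0,0,0.5]]'
```

```text
t: 10.4
tool_pos: [0.3971, 0.274, 0.2131]
orientation: [-3.14, 0.005, -0.003]
force: [-0.3, -0.7, -0.4]
opening: 0.07
gripper_force: 0.0
t: 11.02
tool_pos: [0.3966, 0.2737, 0.2121]
orientation: [-3.141, 0.005, -0.001]
force: [-1.1, -0.5, 5.7]
opening: 0.0532
gripper_force: 20.0
```

```bash
python3 -m handwheel '[[0,0,1,0,0.5],[0,0,4,0,0.5],[0,0,5,0,0.5],[0,0,5,0,0.5],[0,0,1,0,0.5],[0,-2,0,0,0.5],[0,-5,0,0,0.5],[0,-5,0,0,0.5],[0,-5,0,0,0.5],[0,-5,0,0,0.5]]' 25; python3 -m handwheel '[[1,-3.3,0,0,0.5],[4,0,0,0,0.5],[4,0,0,0,0.5],[2.1,0,0,0,0.5],[0.7,0,0,0,0.5],[0,0,-2,0,0.5],[0,0,-1,0,0.5],[0,0,0,0,0.5],[0,0,0,0,0.5]]'
python3 - <<'E'
from m import *
T=read_camera("top");S=read_camera("scene");cv2.imwrite("pics/top5.png",T[...,::-1]);cv2.imwrite("pics/scene5.png",S[...,::-1])
cv2.imwrite("pics/s5.png",cv2.resize(S[140:280,245:365],(514,600))[...,::-1])
E
```

```text
t: 12.28
tool_pos: [0.3951, 0.0514, 0.3692]
orientation: [3.141, -0.005, -0.006]
force: [0.9, -1.0, -0.9]
opening: 0.0532
gripper_force: 25.0
t: 13.4
tool_pos: [0.5142, 0.0206, 0.3422]
orientation: [3.142, -0.005, 0.001]
force: [0.0, 0.2, -0.6]
opening: 0.0529
gripper_force: 25.0
```

View pics/s5.png

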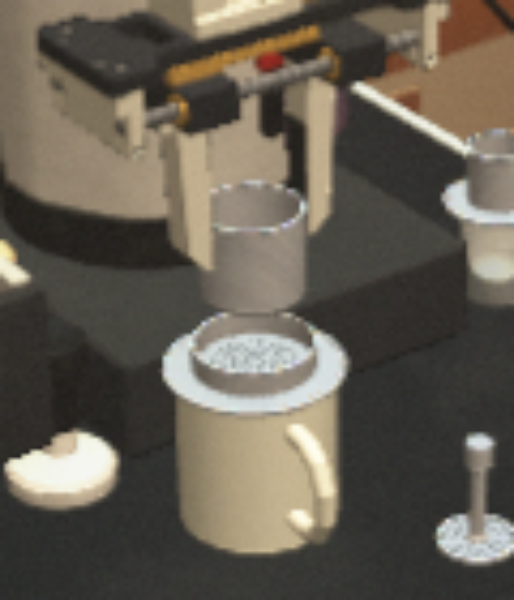

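```bash
python3 - <<'E'
from m import *
S=cv2.imread("pics/scene5.png")[...,::-1].copy()
print(circ("scene",S,(304,187),18,.1761,.0265)); print(circ("scene",S,(305,226),30,.088,.046))
E
python3 -m handwheel '[[0.1,0,-1,0,0.5],[0,0,-0.7,0,0.5],[0,0,-0.5,0,0.5],[0,0,-0.5,0,0.5],[0,0,-0.5,0,0.5],[0,0,-0.4,0,0.5],[0,0,-0.3,0,0.5],[0,0,0,0,0.5]]'; python3 -m handwheel '[[0,0,-0.1,0,0.5],[0,0,0,0,0.5]]'; python3 -m handwheel '[[0,0,-0.1,0,0.5],[0,0,0,0,0.5]]'
```

```text
(array([0.5134, 0.0188]), np.float64(0.026126650368545508), np.int64(31), array([303.88  , 188.2608]))
(array([0.5152, 0.0198]), np.float64(0.04594946579129691), np.int64(80), array([303.9485, 224.5299]))
t: 14.5
tool_pos: [0.5153, 0.0207, 0.3025]
orientation: [3.142, -0.005, -0.001]
force: [0.2, -0.4, -0.2]
opening: 0.0532
gripper_force: 25.0
t: 14.75
tool_pos: [0.5154, 0.0207, 0.3018]
orientation: [-3.142, 0.005, -0.0]
force: [0.4, -0.0, -0.5]
opening: 0.0528
gripper_force: 25.0
t: 15.0
tool_pos: [0.5154, 0.0207, 0.3007]
orientation: [3.142, -0.005, -0.0]
force: [-0.1, -0.1, -1.1]
opening: 0.053
gripper_force: 25.0
```

```bash
python3 -m handwheel '[[0,0,-0.1,0,0.5],[0,0,0,0,0.5]]' | grep -E 'pos|^force'; python3 -m handwheel '[[0,0,-0.1,0,0.5],[0,0,0,0,0.5]]'| grep -E 'pos|^force'
```

```text
tool_pos: [0.5155, 0.0207, 0.3001]
force: [-1.0, -1.0, 2.5]
tool_pos: [0.5157, 0.0207, 0.3001]
force: [-4.1, 0.1, 10.0]
```

```bash
python3 -m handwheel '[[0,0,0.1,0,0.45],[0,0,0,0,0.3],[0,0,0,0,0.25],[0,0,0,0,0.2],[0,0,1,0,0.2],[0,0,3,0,0.2],[0,0,5,0,0.2],[-3,-2,0,0,0.5],[-4,-3,0,0,0.6],[-2.2,-2.3,0,0,0.6]]'; python3 -m handwheel '[[0,0,0,0,0.6],[0,0,0,0,0.6],[0,0,0,0,0.6]]'
python3 - <<'E'
from m import *
T=read_camera("top");S=read_camera("scene");cv2.imwrite("pics/top6.png",T[...,::-1]);cv2.imwrite("pics/scene6.png",S[...,::-1])
meas("plate",T,S,.088,.046,(341,197),(305,226),30,30)
meas("chamber",T,S,.134,.0265,(341,190),(305,206),18,22)
a=np.hstack([cv2.resize(S[160:280,245:365],(400,400)),cv2.resize(T[150:270,280:400],(400,400))]);cv2.imwrite("pics/c6.png",a[...,::-1])
E
```

```text
t: 16.75
tool_pos: [0.4221, -0.0529, 0.3906]
orientation: [3.141, -0.005, 0.002]
force: [0.2, -0.3, 0.1]
opening: 0.0487
gripper_force: 0.0
t: 17.12
tool_pos: [0.4239, -0.0518, 0.3899]
orientation: [-3.141, 0.004, -0.0]
force: [-0.4, -0.3, -0.1]
opening: 0.0375
gripper_force: 0.0
plate top [0.5145 0.0215] R0.0461 n97 scene [0.5153 0.0194] R0.0461 n73 tri [0.5138 0.0211 0.0894] gap0.0012
chamber top [0.511  0.0208] R0.0262 n54 scene [0.5156 0.0196] R0.0270 n38 tri [0.5108 0.0216 0.1367] gap0.0019
```

View pics/c6.png

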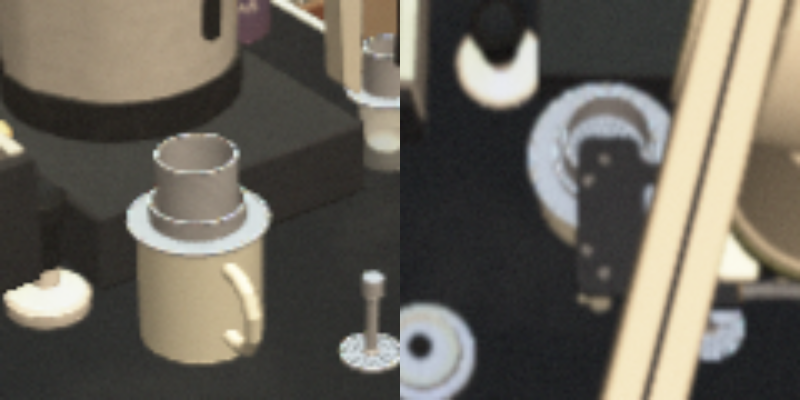

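The chamber is in the collar and upright. Next, the press.

```bash
python3 -m handwheel '[[0,0,-5,0,0.6],[0,0,-5,0,0.6],[0,0,-3,0,0.6],[0,0,-1.5,0,0.6],[0,0,-0.9,0,0.6],[0,0,0,0,0.6],[0,0,0,0,0.6]]' 15; python3 -m handwheel '[[0,0,0,0,0.7],[0,0,0,0,0.8],[0,0,0,0,0.95],[0,0,0,0,0.95],[0,0,0,0,0.95],[0,0,0,0,0.95]]'
```

```text
t: 18.1
tool_pos: [0.4241, -0.0525, 0.237]
orientation: [3.141, -0.005, 0.003]
force: [0.8, 0.7, 0.9]
opening: 0.037
gripper_force: 0.0
t: 18.85
tool_pos: [0.4235, -0.0523, 0.2359]
orientation: [3.142, -0.005, 0.001]
force: [-0.5, 0.8, 2.9]
opening: 0.0132
gripper_force: 15.0
```

```bash
python3 -m handwheel '[[0,0,1,0,0.95],[0,0,4,0,0.95],[0,0,5,0,0.95],[0,0,5,0,0.95],[0,0,1.5,0,0.95],[1,1,0,0,0.95],[3,2,0,0,0.95],[3,2,0,0,0.95],[1.5,1.5,0,0,0.95],[0.65,0.8,0,0,0.95]]' 25; python3 -m handwheel '[[0,0,0,0,0.95],[0,0,0,0,0.95],[0,0,0,0,0.95]]'
python3 - <<'E'
from m import *
S=read_camera("scene");cv2.imwrite("pics/scene7.png",S[...,::-1])
cv2.imwrite("pics/s7.png",cv2.resize(S[110:250,245:365],(514,600))[...,::-1])
s=readout.read_state();print(s["tool_pos"],circ("scene",S,(304,178),14,s["tool_pos"][2]-.2359+.003,.021))
E
```

```text
t: 20.1
tool_pos: [0.5152, 0.022, 0.3977]
orientation: [-3.141, 0.003, 0.007]
force: [-1.0, 0.2, 0.5]
opening: 0.0124
gripper_force: 25.0
t: 20.48
tool_pos: [0.5146, 0.0202, 0.4008]
orientation: [3.141, -0.006, 0.0]
force: [-0.3, -0.2, -0.3]
opening: 0.013
gripper_force: 25.0
[0.5146 0.0202 0.4009] (array([ 0.6046, -0.0397]), np.float64(0.020591632698732883), np.int64(14), array([302.6114, 168.9064]))
```

View pics/s7.png

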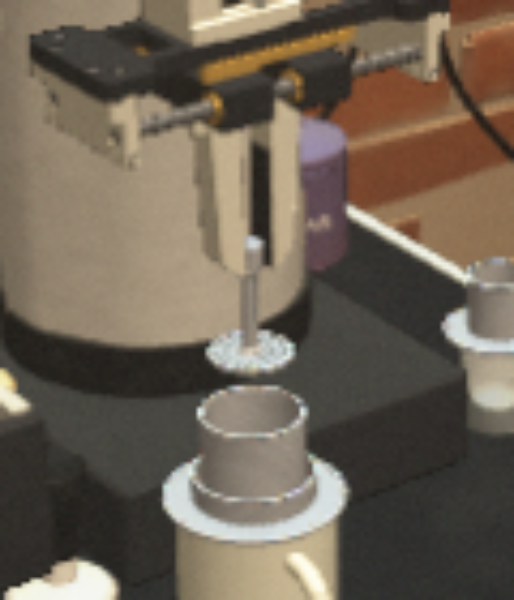

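The press hangs upright from its knob, with the disc at about scene (303.6,191.7) over the chamber rim at (304,206). Measure the offset.

Run:
```python
from m import *
S=cv2.imread("pics/scene7.png")[...,::-1].copy()
print(circ("scene",S,(303.6,191.7),12,.168,.021)); print(circ("scene",S,(304,206),15,.134,.0265)); print(proj("scene",[[.5146,.0202,.168],[.515,.0207,.134]]))
```

```text
(array([0.5152, 0.0196]), np.float64(0.020944995208018076), np.int64(40), array([303.1684, 191.51  ]))
(array([0.5156, 0.0198]), np.float64(0.02705809298293431), np.int64(38), array([303.3496, 205.7387]))
[[303.0899 191.7   ]
 [303.1672 205.9773]]
```

```bash
python3 -m handwheel '[[0.05,0.05,-1.5,0,0.95],[0,0,-1,0,0.95],[0,0,-0.7,0,0.95],[0,0,-0.7,0,0.95],[0,0,-0.7,0,0.95],[0,0,-0.7,0,0.95],[0,0,-0.6,0,0.95],[0,0,-0.6,0,0.95],[0,0,-0.5,0,0.95],[0,0,0,0,0.95]]'; python3 -m handwheel '[[0,0,-0.2,0,0.95],[0,0,0,0,0.95]]'| grep -E 'pos|^force'; python3 -m handwheel '[[0,0,-0.1,0,0.95],[0,0,0,0,0.95]]'| grep -E 'pos|^force'
```

```text
t: 21.78
tool_pos: [0.5152, 0.0212, 0.3302]
orientation: [-3.142, 0.005, 0.001]
force: [0.2, 0.6, -0.9]
opening: 0.013
gripper_force: 25.0
tool_pos: [0.5154, 0.0212, 0.3288]
force: [0.4, -0.7, -1.4]
tool_pos: [0.5154, 0.0212, 0.3277]
force: [0.4, 0.3, -0.0]
```

```bash
python3 -m handwheel '[[0,0,-0.1,0,0.95],[0,0,0,0,0.95]]'| grep -E 'pos|^force'; python3 -m handwheel '[[0,0,-0.1,0,0.95],[0,0,0,0,0.95]]'| grep -E 'pos|^force'
```

```text
tool_pos: [0.5155, 0.0212, 0.327]
force: [-0.6, 0.7, 0.6]
tool_pos: [0.5157, 0.0212, 0.327]
force: [-3.1, -0.2, 8.5]
```

The press is on the chamber floor. Release it and go to the large lid.

```bash
python3 -m handwheel '[[0,0,0.1,0,0.85],[0,0,0,0,0.75],[0,0,0,0,0.7],[0,0,0,0,0.6],[0,0,1,0,0.6],[0,0,3,0,0.6],[0,0,5,0,0.6],[-3,0,0,0,0.6],[-4,4,0,0,0.6],[-4.25,4.2,0,0,0.6]]'; python3 -m handwheel '[[0,3,0,0,0.6],[0,0,0,0,0.6],[0,0,0,0,0.6],[0,0,0,0,0.6]]'
python3 - <<'E'
from m import *
T=read_camera("top");S=read_camera("scene");cv2.imwrite("pics/top8.png",T[...,::-1]);cv2.imwrite("pics/scene8.png",S[...,::-1])
meas("lid skirt",T,S,.006,.032,(287,256),(290,300),19,19)
print(circ("scene",S,(304,206),15,.134,.0265),circ("scene",S,(305,226),30,.088,.046))
a=np.hstack([cv2.resize(S[160:280,245:365],(400,400)),cv2.resize(S[245:325,250:330],(400,400))]);cv2.imwrite("pics/c8.png",a[...,::-1])
E
```

```text
t: 24.02
tool_pos: [0.4019, 0.1036, 0.4176]
orientation: [-3.141, 0.008, -0.002]
force: [0.2, 2.0, 0.2]
opening: 0.0372
gripper_force: 0.0
t: 24.52
tool_pos: [0.4033, 0.1324, 0.4168]
orientation: [3.141, -0.007, -0.0]
force: [0.4, -0.7, 0.3]
opening: 0.0373
gripper_force: 0.0
lid skirt top [0.4023 0.1334] R0.0322 n68 scene [0.4068 0.1309] R0.0321 n62 tri [0.402  0.1334 0.0101] gap0.0008
(array([0.5154, 0.0199]), np.float64(0.02691318812323963), np.int64(41), array([303.3745, 205.7982])) (array([0.5157, 0.0191]), np.float64(0.04614199930016993), np.int64(67), array([304.1315, 224.3403]))
```

View pics/c8.png

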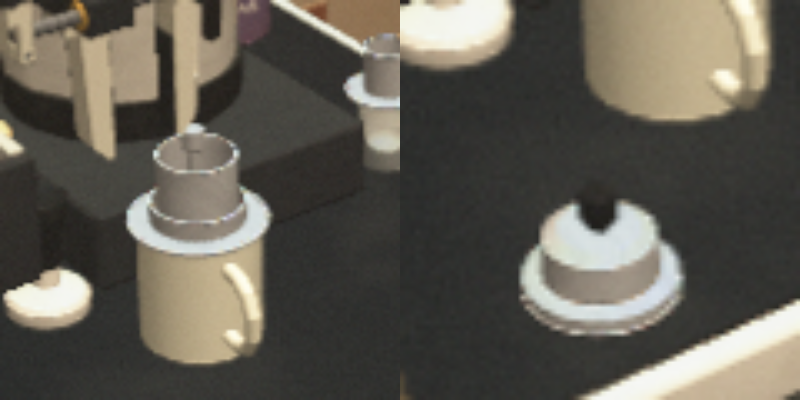

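```bash
python3 -m handwheel '[[-0.1,0.1,-5,0,0.6],[0,0,-5,0,0.6],[0,0,-5,0,0.6],[0,0,-3,0,0.6],[0,0,-1,0,0.6],[0,0,-0.5,0,0.6],[0,0,0,0,0.6],[0,0,0,0,0.6]]' 15; python3 -m handwheel '[[0,0,0,0,0.7],[0,0,0,0,0.8],[0,0,0,0,0.95],[0,0,0,0,0.95],[0,0,0,0,0.95],[0,0,0,0,0.95]]'
```

```text
t: 25.62
tool_pos: [0.4026, 0.1343, 0.223]
orientation: [-3.141, 0.005, -0.004]
force: [0.5, -0.3, 0.4]
opening: 0.0372
gripper_force: 0.0
t: 26.38
tool_pos: [0.402, 0.1342, 0.2219]
orientation: [-3.142, 0.005, -0.0]
force: [-0.7, 0.1, 4.2]
opening: 0.0152
gripper_force: 15.0
```

```bash
python3 -m handwheel '[[0,0,1,0,0.95],[0,0,4,0,0.95],[0,0,5,0,0.95],[0,0,5,0,0.95],[0,0,3.3,0,0.95],[0,-2,0,0,0.95],[0,-4,0,0,0.95],[1.3,-4,0,0,0.95],[4,-1.35,0,0,0.95],[4,0,0,0,0.95]]' 25; python3 -m handwheel '[[2,0,0,0,0.95],[0,0,0,0,0.95],[0,0,0,0,0.95],[0,0,0,0,0.95]]'
python3 - <<'E'
from m import *
S=read_camera("scene");cv2.imwrite("pics/scene9.png",S[...,::-1])
cv2.imwrite("pics/s9.png",cv2.resize(S[110:250,245:365],(514,600))[...,::-1])
s=readout.read_state();p=s["tool_pos"];z=p[2]-.2219+.008;c=proj("scene",[p[0],p[1],z])[0]
print(p,c,circ("scene",S,c,18,z,.032),circ("scene",S,(304,206),15,.134,.0265))
E
```

```text
t: 27.62
tool_pos: [0.4958, 0.0193, 0.4054]
orientation: [3.141, -0.008, 0.001]
force: [-0.2, 0.5, -0.4]
opening: 0.0146
gripper_force: 25.0
t: 28.12
tool_pos: [0.5142, 0.0208, 0.405]
orientation: [3.142, -0.005, 0.0]
force: [0.3, -0.1, -1.1]
opening: 0.0148
gripper_force: 25.0
[0.5143 0.0208 0.405 ] [302.6716 181.8927] (array([0.5043, 0.029 ]), np.float64(0.03192953227479016), np.int64(44), array([302.1159, 184.7796])) (array([0.5154, 0.0199]), np.float64(0.026918558890761397), np.int64(40), array([303.3723, 205.7963]))
```

View pics/s9.png

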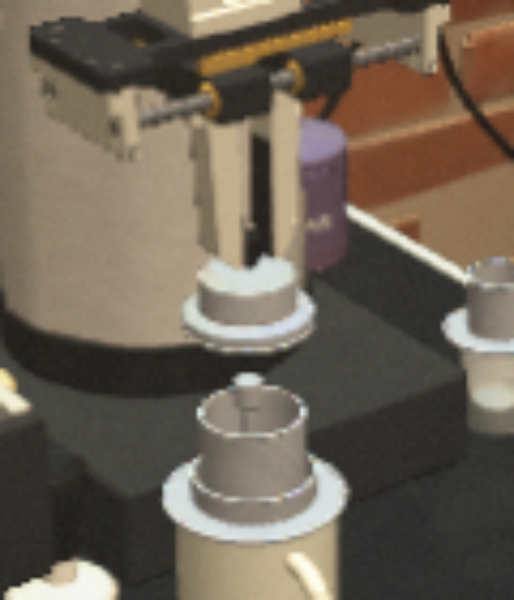

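Run:
```python
from m import *
S=cv2.imread("pics/scene9.png")[...,::-1].copy()
for z,R in((.183,.032),(.186,.032),(.189,.032),(.191,.032)):
    print(z,circ("scene",S,proj("scene",[.515,.0205,z-.003])[0],18,z,R,tol=.001))
m=(cv2.cvtColor(S,cv2.COLOR_RGB2GRAY)>110).astype(np.uint8)
for r in range(176,192): 
    x=np.nonzero(m[r,280:325])[0]+280; print(r,x.min() if len(x) else 0,x.max() if len(x) else 0,end="; ")
```

```text
0.183 (array([0.5175, 0.0205]), np.float64(0.03203559813904724), np.int64(33), array([302.0018, 184.7883]))
0.186 (array([0.5123, 0.0233]), np.float64(0.03202186968444007), np.int64(34), array([302.2725, 184.8194]))
0.189 (array([0.5075, 0.0266]), np.float64(0.03197728634418819), np.int64(34), array([302.2322, 184.8177]))
0.191 (array([0.5046, 0.0284]), np.float64(0.03202526014031756), np.int64(35), array([302.2565, 184.7103]))
176 280 314; 177 280 314; 178 280 316; 179 280 317; 180 280 317; 181 280 318; 182 280 318; 183 280 318; 184 280 317; 185 280 317; 186 280 317; 187 280 317; 188 280 316; 189 280 314; 190 280 312; 191 296 309;
```

```bash
python3 -m handwheel '[[0,-0.1,-1.5,0,0.95],[0,0,-1.5,0,0.95],[0,0,-1,0,0.95],[0,0,-0.5,0,0.95],[0,0,0,0,0.95],[0,0,0,0,0.95]]'
python3 - <<'E'
from m import *
S=read_camera("scene");cv2.imwrite("pics/s10.png",cv2.resize(S[150:250,250:360],(660,600),interpolation=cv2.INTER_CUBIC)[...,::-1])
E
```

```text
t: 28.92
tool_pos: [0.5151, 0.0197, 0.3602]
orientation: [3.142, -0.005, 0.001]
force: [0.2, -0.7, -0.1]
opening: 0.0145
gripper_force: 25.0
```

View pics/s10.png

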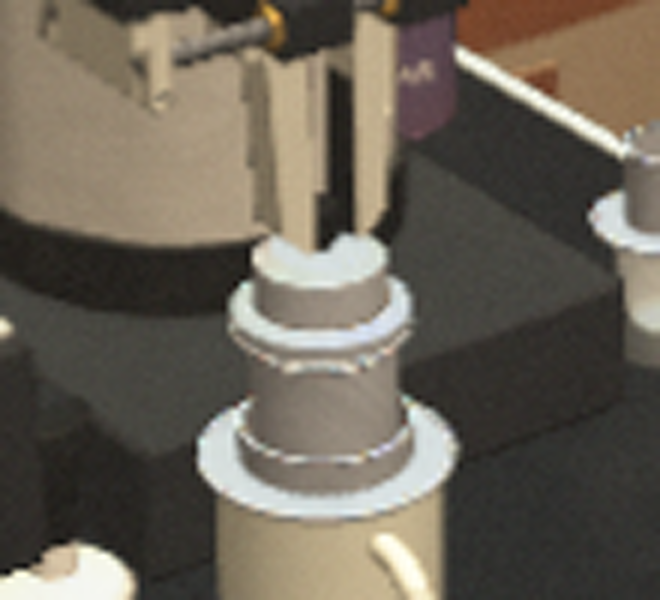

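The lid sits just above the rim and is centred on the chamber to within about 1 mm (321 against 324 in the enlarged crop). Lower it slowly.

```bash
python3 -m handwheel '[[0,-0.05,-0.2,0,0.95],[0,0,-0.2,0,0.95],[0,0,-0.1,0,0.95],[0,0,0,0,0.95]]'| grep -E 'pos|^force'; python3 -m handwheel '[[0,0,-0.2,0,0.95],[0,0,0,0,0.95]]'| grep -E 'pos|^force'; python3 -m handwheel '[[0,0,-0.2,0,0.95],[0,0,0,0,0.95]]'| grep -E 'pos|^force'
```

```text
tool_pos: [0.5149, 0.0192, 0.3546]
force: [-0.0, 0.2, -0.8]
tool_pos: [0.5148, 0.0192, 0.3525]
force: [-0.2, -0.5, -0.4]
tool_pos: [0.5148, 0.0192, 0.3505]
force: [0.2, 0.2, 0.3]
```

```bash
python3 -m handwheel '[[0,0,-0.1,0,0.95],[0,0,0,0,0.95]]'| grep -E 'pos|^force'; python3 -m handwheel '[[0,0,-0.1,0,0.95],[0,0,0,0,0.95]]'| grep -E 'pos|^force'
```

```text
tool_pos: [0.5149, 0.0192, 0.3497]
force: [-0.4, 0.1, 0.0]
tool_pos: [0.515, 0.0192, 0.3489]
force: [-0.4, 0.5, 0.8]
```

```bash
python3 -m handwheel '[[0,0,-0.1,0,0.95],[0,0,0,0,0.95]]'| grep -E 'pos|^force'
```

```text
tool_pos: [0.5152, 0.0191, 0.3486]
force: [-0.9, -0.8, 4.4]
```

Contact came at TCP 0.3487, where full seating was predicted (0.349). Release, lift, retreat and check.

```bash
python3 -m handwheel '[[0,0,0,0,0.9],[0,0,0,0,0.8],[0,0,0,0,0.7],[0,0,0,0,0.6],[0,0,0,0,0.6],[0,0,1,0,0.6],[0,0,3,0,0.6],[0,0,4,0,0.6],[-3,-4,0,0,0.6],[-3,-5,0,0,0.6]]'; python3 -m handwheel '[[-3,-5,0,0,0.6],[-3,-5,0,0,0.6],[-2,-5,0,0,0.6],[-3,-5,0,0,0.6],[-3,-5,0,0,0.6],[0,0,0,0,0.6],[0,0,0,0,0.6]]'
python3 - <<'E'
from m import *
T=read_camera("top");S=read_camera("scene")
a=np.hstack([cv2.resize(S[155:275,245:365],(400,400)),cv2.resize(T[140:280,280:490],(400,400*140//210)) if 0 else cv2.resize(T[150:270,280:400],(400,400))]);cv2.imwrite("pics/c11.png",a[...,::-1])
meas("lid skirt",T,S,.134,.032,(341,190),(303,205),22,22)
meas("plate",T,S,.088,.046,(341,197),(305,226),30,30)
E
```

```text
t: 31.98
tool_pos: [0.4545, -0.0711, 0.4293]
orientation: [3.141, -0.001, 0.004]
force: [0.7, -0.4, 0.0]
opening: 0.0374
gripper_force: 0.0
t: 32.85
tool_pos: [0.315, -0.3207, 0.4282]
orientation: [-3.141, 0.007, -0.001]
force: [0.3, -0.1, -0.3]
opening: 0.037
gripper_force: 0.0
lid skirt top [0.5165 0.0199] R0.0318 n71 scene [0.5185 0.0172] R0.0317 n40 tri [0.5156 0.0197 0.1362] gap0.0008
plate top [0.5144 0.0209] R0.0466 n112 scene [0.5154 0.0195] R0.0461 n75 tri [0.514  0.0208 0.0892] gap0.0005
```

View pics/c11.png

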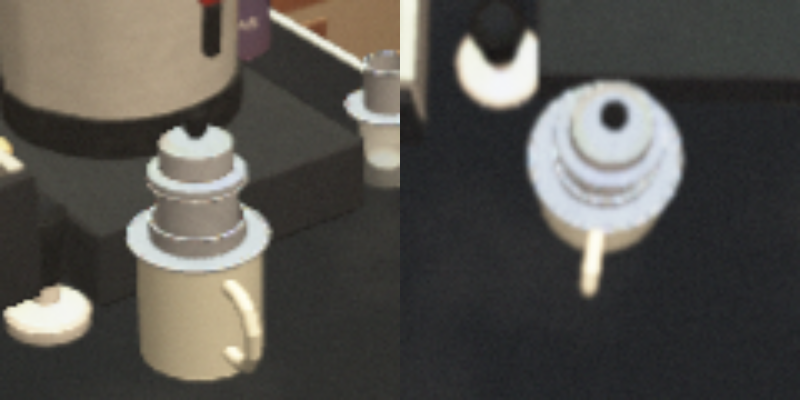

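The stack is level. The lid skirt triangulates at z 0.136, against 0.010 on the table, so the lid's origin is about 0.126 (0.127 expected). It is seated, so I'll hand in the job.

```bash
python3 -c "
from plant import job
print(job.close_job())"
```

```text
the job is handed in; nothing more can be done
None
```

The large dripper is built on the mug in the order asked (plate, chamber, press, lid), each part seated and released; the small press and lid were never touched, and the job is handed in at about 33 s.

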